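# Swing the helping hand and the magnifier over the solder pin

## Task

Get the soldering spot ready: with a fingertip, push the helping hand's low arm round on its post until the tip of its clip is right over the tall pin of the connector block, and only then push the magnifier's higher arm round until its lens is centred over that same pin. Only push the arms, never pinch or lift anything; the two stands and the block must stay where they stand, and the other things on the bench are to be left alone. Finish with the hand clear of everything.

Things in the scene. Friction and masses are not known exactly. Their poses are not given: they have to be found in the camera images.
- pin_top (a point): Top of the tall brass pin (6 mm thick, top 56 mm above the table) at the centre of the connector block: a loose 0.6 kg black block 70 x 70 x 20 mm carrying a round aluminium connector (36 mm across, up to 40 mm high) with the tall pin in its middle and eight tiny pins around it. The block stands between the two stands, 140 mm or so from each post.
- block: The connector block; origin at the centre of its underside, z up.
- clip_stand: Helping-hand stand, the lower of the two: loose, 1.6 kg, dark steel base 90 x 70 x 16 mm with an upright steel post 10 mm thick whose top is 100 mm above the table. Origin under the post, at the centre of the base's underside. It may stand to the left or to the right of the block.
- clip_pivot (a point): On the post's axis at the height of the clip arm, 78 mm above the table. Its x axis points along the arm towards the clip, z is up. It turns with the arm.
- clip_tip (a point): Tip of the crocodile clip, 140 mm from the post's axis on the arm's centre line, 78 mm above the table. The arm is a level square steel bar 8 x 8 mm (z 74 to 82 mm) with a hub 20 mm across at the post; from 87 to 109 mm out is the clip's body, 14 mm wide, then its 8 mm wide jaws; a round tail end reaches 46 mm out on the other side. The x axis points outwards along the arm.
- clip_arm (a joint): Angle of the clip arm on its stand, rad, growing counter-clockwise seen from above; at 0 the clip points along the stand's own -x. Turns 2.7 either way, freely on the level; friction of about 0.04 N m (well under 1 N at 80 mm from the post) keeps it where it is left. It starts pointing roughly towards the robot.
- lens_stand: Magnifier stand, the taller of the two: same base and mass, post top 172 mm above the table. Origin under the post, at the centre of the base's underside. On the other side of the block.
- lens_pivot (a point): On the post's axis at the height of the lens arm, 150 mm above the table. Its x axis points along the arm towards the lens, z is up. It turns with the arm.
- lens_centre (a point): Centre of the lens: a level round glass in a black rim, 78 mm across and 9 mm thick, 140 mm from the post's axis, 150 mm above the table. The arm is a level square steel bar 8 x 8 mm (z 146 to 154 mm) from the hub, 20 mm across, to the rim, which begins 102 mm out; a round tail end reaches 40 mm out on the other side. The x axis points outwards along the arm.
- lens_arm (a joint): Angle of the lens arm on its stand, rad, growing counter-clockwise seen from above; at 0 the lens points along the stand's own +x. Turns 2.7 either way; friction as for the clip arm. It starts pointing roughly away from the robot.
- shell: Bystander: small aluminium connector shell, 26 mm across, 24 mm high, standing near the block on the robot's side. Origin under its centre.
- terminal_strip: Bystander: small white terminal strip 16 x 36 x 18 mm, near the block on the far side. Origin under its centre.
- box_left: Bystander: clear parts box 70 x 100 mm with its lid standing open (100 mm high), on the left. Origin under its centre.
- box_right: Bystander: the same kind of open clear box, on the right. Origin under its centre.
- crimper: Bystander: crimping tool with black handles, about 230 mm long, 20 mm high, lying on the right. Origin between its handles.
- driver: Bystander: screwdriver lying on the far side of the table.
- flux_jar: Bystander: small jar 52 mm across, 50 mm high, on the left. Origin under its centre.

How it is judged (in metres and radians):
On the way, in this order (a step that is already met when the one before it is completed fails the run):
1. the clip's tip is over the pin and the arm at rest, while the lens is still well off it (horizontal distance between clip_tip and pin_top below 0.012 m and velocity of joint clip_arm between -0.05 and 0.05 rad/s and horizontal distance between lens_centre and pin_top above 0.05 m), for 0.2 s.
2. then the lens is centred over the pin and at rest (horizontal distance between lens_centre and pin_top below 0.015 m and velocity of joint lens_arm between -0.05 and 0.05 rad/s), for 0.2 s.
At the end, for the whole second after the job is handed in: The clip's tip is within 12 mm and the lens centre within 15 mm of the pin, seen from above; both arms are at rest; both stands and the block are upright and within 12 mm of where they stood (all of step 2 and horizontal distance between clip_tip and pin_top below 0.012 m and velocity of joint clip_arm between -0.05 and 0.05 rad/s and distance of each of clip_stand, lens_stand, block from where it was at the start of the episode below 0.012 m and angle between each of clip_stand, lens_stand, block's own z axis and vertical below 0.06 rad); the robot touches nothing.
It fails at once if a stand or the connector block is shifted by more than 12 mm or lifted (distance of any of clip_stand, lens_stand, block from where it was at the start of the episode above 0.012 m).
It fails at once if the clip arm is taken between the fingers (contact force between the fingers and clip_stand above 0.3 N and x of the grasp point in the frame of clip_pivot between -0.055 and 0.15 m and y of the grasp point in the frame of clip_pivot between -0.006 and 0.006 m and z of the grasp point in the frame of clip_pivot between -0.015 and 0.012 m).
It fails at once if the lens or its arm is taken between the fingers ((contact force between the fingers and lens_stand above 0.3 N and x of the grasp point in the frame of lens_pivot between -0.05 and 0.105 m and y of the grasp point in the frame of lens_pivot between -0.006 and 0.006 m and z of the grasp point in the frame of lens_pivot between -0.015 and 0.012 m) or (horizontal distance between the grasp point and lens_centre below 0.039 m and contact force between the fingers and lens_stand above 0.3 N and z of the grasp point in the frame of lens_pivot between -0.015 and 0.012 m)).
It fails at once if a bystander is shifted by more than 25 mm or lifted (distance of any of shell, terminal_strip, box_left, box_right, crimper, driver, flux_jar from where it was at the start of the episode above 0.025 m).
It also fails if it takes over 69 s, if anything falls off the work surface, if the arm or the gripper's body presses on something with over 40 N, if the wrist force passes 120 N, or if a joint passes its speed limit or range.

## Robot

A 6-joint arm with a two-finger parallel gripper is mounted at the origin on the work surface. World frame = base frame: x ahead of the robot, y to its left, z up, the work surface at z = 0. Lengths are in mm, angles in rad, forces in N, time in s.
With the tool pointing down it reaches from about 275 to 750 mm from the base axis. Payload 10.2 kg.
Tool frame: the origin (TCP) lies on the centre line of the jaws, within the pads' length; the fingertips stand 22 mm ahead of it and the grasp point (between the pads) lies 3 mm ahead of it; z points along the fingers, y is the line along which they close (so a half turn about z gives the same grasp; the last joint's range is limited). The gripper opens to 88 mm and grips with 3 to 60 N. Pads are 18 mm wide; open, the fingers measure 123 mm over their backs; the gripper's body (75 mm by 187 mm) begins 45 mm behind the grasp point.
Start: joints at [-1.504, 0.313, 1.498, -0, 1.331, -0.223], TCP at [150.011, -503.118, 260.72] pointing down, gripper open.
Joint ranges: [-2.94, 2.94], [-0.97, 2.17], [0.19, 2.56], [-1.23, 4.37], [0.02, 3.11], [-2.88, 2.88]. Speed limits (rad/s): [2.39, 2.39, 3.01, 3.14, 3.14, 3.14].

## Interface

Orientations are given as a rotation vector (axis times angle).
In Python, from rig import arm gives the robot as it stands.
- The arm moves only by the shell command python3 -m pendant 'ROWS' [FORCE]. ROWS is text: rows parted by semicolons, each of 7 numbers parted by spaces: the closure, from 0 (fully open) to 1 (shut), then the shift along the tool's x, y, z in cm, then the turn, a rotation vector about the tool's x, y, z in degrees. In form: jaw tx ty tz ax ay az; .... A call has exactly 5 rows; each row shifts and turns the commanded pose from where the row before left it, along the tool's axes as they then stand; what a row does not reach is not made up. A row lasts 1/10 s, in which the tool goes at most 50 mm and 8.59 degrees, less where a joint would pass 70% of its speed; a pose out of reach is approached as far as the arm can. A call with a gripper value outside its range is refused whole. The fingers move at their own pace and stop on an object; FORCE is the grip in N (left out, the last holds). Time passes only in rows, so rows that do not move let the fingers close, or fill a call up. It gives the time, the measured TCP pose, the force, the opening and the grip force at its end, in the units of the state.
- arm.sense(): the state, without advancing time (a new reading comes with each control period).
- arm.grab_frame(name): name is "side" or "top" or "wrist"; returns (picture, depth): 420x560x3 uint8, red, green, blue; 420x560 float32, mm along the optical axis (not along the pixel's ray), 0 where there is no reading.
- arm.camera_model(name): a dict with "intrinsics" (3x3 intrinsics, pixels), "dist_coeffs" ([k1, k2, p1, p2, k3] as OpenCV has them; the pictures are not rectified), "rvec" (rotation vector, rad) and "tvec" (3), from world to camera coordinates, as OpenCV has them. Camera axes: x right, y down, z forward; pixel columns grow to the right and rows downward; lengths in mm; the calibration is good to about 2 mm. A picture is of the moment at which its call begins: read the wrist's pose just before it. camera_model takes no time and is no camera call; for the wrist camera it gives the pose at the moment of the call.
- arm.hand_in(): hands the job in; it is judged then, once.
The state is a dict: "time": time; "q": joint angles; "dq": joint speeds; "joint_torque": joint torques, N m; "tcp_pos": TCP position; "tcp_rot": TCP orientation; "contact_force": force on the tool from outside, world axes, zero at the start; "ft_torque": the same for the moment, N m; "opening": finger opening in mm; "grasp_force": force on a finger pad.
Only numpy, scipy, OpenCV 4.12 (cv2) and the standard library are available. Lean on these libraries where they do the work, as an engineer would, in place of code of your own. Each camera call takes 0.05 s, during which the arm holds its last target. There are 200 camera calls.

## Working session

There is one attempt and no reset: what is moved stays moved. The work goes in short steps, Python scripts to look and compute and a shell command to move; the robot and the scene stay as the last step left them, time stands still between calls to the robot, and variables do not carry over. Pictures are saved under pics/ and viewed, at most 10 in all, crops included, and the job is handed in when it is done.

```bash
mkdir -p pics; cat > h.py <<'E'
import numpy as np,cv2
from rig import arm
def grab(n):
    m=arm.camera_model(n); p,d=arm.grab_frame(n); return p,d,m
def ray(m,uv):
    K=np.array(m["intrinsics"],float);D=np.array(m["dist_coeffs"],float)
    R=cv2.Rodrigues(np.array(m["rvec"],float))[0];t=np.array(m["tvec"],float).ravel()
    x=cv2.undistortPoints(np.array(uv,float).reshape(-1,1,2),K,D).reshape(-1,2)
    d=np.c_[x,np.ones(len(x))]@R; return -R.T@t,d
def onz(m,uv,z):
    c,d=ray(m,uv); return c+d*((z-c[2])/d[:,2])[:,None]
def cloud(d,m):
    v,u=np.mgrid[0:d.shape[0],0:d.shape[1]]
    c,r=ray(m,np.c_[u.ravel(),v.ravel()]); return (c+r*d.reshape(-1,1)).reshape(*d.shape,3)
E
python3 - <<'E'
from h import *
s=arm.sense();print(s["time"],s["tcp_pos"],s["tcp_rot"],s["opening"])
for n in("top","side"):
    p,d,m=grab(n);cv2.imwrite(f"pics/{n}0.png",p[:,:,::-1]);np.savez(f"{n}0.npz",p=p,d=d,**m)
    print(n,ray(m,[[280,210]]))
E
```

```text
0.0 [ 149.99331427 -502.87719336  260.14423106] [-3.10734154e+00 -4.53384157e-01 -1.46777445e-04] 88.20416763410832
top (array([ 362.24038606,    3.65230234, 1384.65569959]), array([[ 0.17174137,  0.01173534, -0.98507785]]))
side (array([ 477.41116249, 1239.45565854, 1261.53866812]), array([[ 0.06762426, -0.73246715, -0.6775927 ]]))
```

View pics/top0.png

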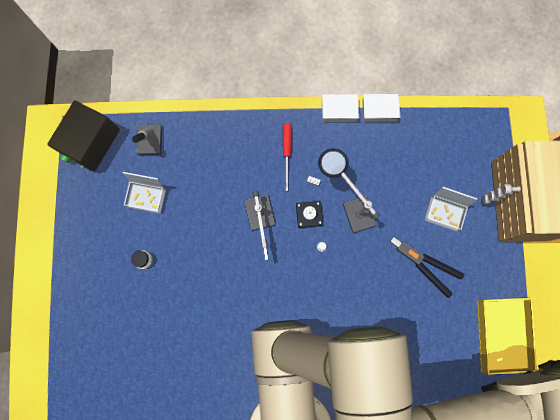

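View pics/side0.png

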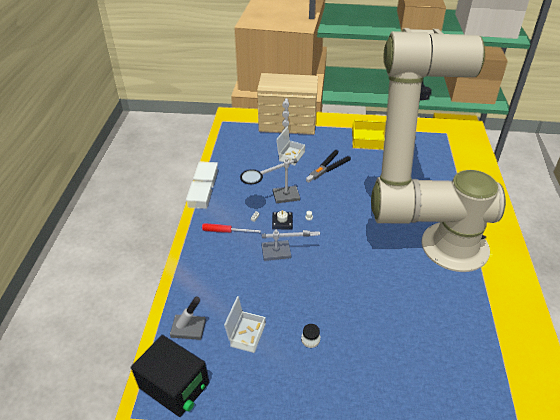

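The top view shows the clip stand left (post ≈(258,206), tip ≈(266,259)), the block at (310,213), and the lens stand right (hub ≈(370,208), lens ≈(333,162)). The side view confirms this arrangement. Next I measure these points.

```bash
python3 - <<'E'
from h import *
z=np.load("top0.npz");m={k:z[k] for k in("intrinsics","dist_coeffs","rvec","tvec")}
P=cloud(z["d"],m);p=z["p"].astype(int)
v,u=np.mgrid[0:420,0:560]
def box(a,b,c,d): return (u>=a)&(u<c)&(v>=b)&(v<d)
def rep(n,M,zz):
    uv=np.c_[u[M],v[M]]; q=onz(m,uv,zz); print(n,M.sum(),q.mean(0).round(1),"ctr",((q.max(0)+q.min(0))/2).round(1)); return q
H=P[...,2]
A=box(240,180,285,270)&(H>66)&(H<90)
q=rep("cliparm",A,78)
dv=cv2.fitLine(q[:,:2].astype(np.float32),cv2.DIST_HUBER,0,.01,.01).ravel();print(dv)
t=(q[:,:2]-dv[2:])@dv[:2];print(t.min(),t.max(), dv[2:]+dv[:2]*t.min(), dv[2:]+dv[:2]*t.max())
rep("clippost",box(240,180,285,270)&(H>92)&(H<110),100)
L=box(310,140,400,230)&(H>135)&(H<160)
q=rep("lens+arm",L,150)
rep("lenspost",box(310,140,400,230)&(H>160)&(H<185),172)
dv=cv2.fitLine(q[:,:2].astype(np.float32),cv2.DIST_HUBER,0,.01,.01).ravel()
t=(q[:,:2]-dv[2:])@dv[:2];print(dv,dv[2:]+dv[:2]*t.min(), dv[2:]+dv[:2]*t.max())
rep("conn",box(290,195,330,232)&(H>30)&(H<46),40)
rep("block",box(290,195,330,232)&(H>11)&(H<70),20)
rep("pin",box(290,195,330,232)&(H>48)&(H<70),56)
b=box(290,195,330,232)&(z["p"].max(2)<60);q=rep("black",b,20)
print(cv2.minAreaRect(q[:,:2].astype(np.float32)))
for n,bx in(("cbase",(240,185,280,235)),("lbase",(340,190,380,235))):
    M=box(*bx)&(H>9)&(H<24); q=rep(n,M,16);print(cv2.minAreaRect(q[:,:2].astype(np.float32)))
for n,bx in(("shell",(312,238,332,254)),("term",(300,172,324,190))):
    rep(n,box(*bx)&(H>9)&(H<40),20)
c=z["p"][135:275,225:400,::-1];cv2.imwrite("pics/c0.png",cv2.resize(c,None,fx=4,fy=4,interpolation=cv2.INTER_CUBIC))
E
```

```text
cliparm 239 [553.3  71.6  78. ] ctr [548.6  73.5  78. ]
[9.8855078e-01 1.5088856e-01 5.4785321e+02 7.1000916e+01]
-92.29895128581829 95.01470458834986 [456.61100996  57.07405948] [641.78007099  85.33754769]
clippost 29 [568.3  74.  100. ] ctr [559.7  72.3 100. ]
lens+arm 901 [ 678.7 -136.1  150. ] ctr [ 643.2 -157.3  150. ]
lenspost 46 [ 583.8 -201.2  172. ] ctr [ 606.3 -169.1  172. ]
[ 8.0721086e-01  5.9026313e-01  6.5822577e+02 -1.5100018e+02] [ 553.77746281 -227.37673703] [730.81388824 -97.92100356]
conn 124 [586.7 -61.1  40. ] ctr [586.9 -60.4  40. ]
block 623 [587.  -61.3  20. ] ctr [587.4 -61.2  20. ]
pin 6 [589.3 -59.2  56. ] ctr [591.2 -57.1  56. ]
black 74 [576.1 -64.   20. ] ctr [586.2 -61.2  20. ]
((586.860107421875, -61.29080581665039), (69.13655090332031, 69.24873352050781), 4.229303359985352)
cbase 640 [594.7  78.5  16. ] ctr [609.9  81.8  16. ]
((615.286865234375, 77.15934753417969), (130.49684143066406, 81.89786529541016), 10.975778579711914)
lbase 666 [ 581.7 -200.3   16. ] ctr [ 587.8 -198.6   16. ]
((588.3363647460938, -198.8546142578125), (107.07412719726562, 94.52767944335938), 1.068615198135376)
shell 51 [496.2 -93.9  20. ] ctr [501.1 -88.4  20. ]
term 66 [683.9 -75.5  20. ] ctr [689.5 -68.2  20. ]
```

View pics/c0.png

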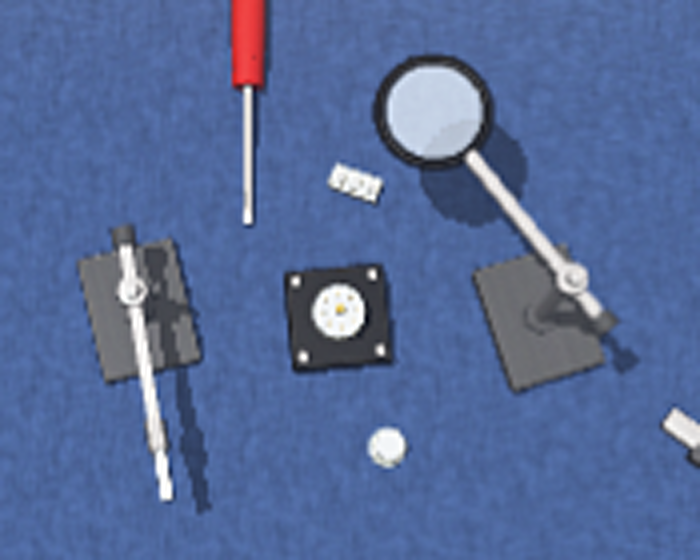

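The crop shows the pin at crop (341,310), the clip hub at (131,290) with its tip at (166,500), and the lens centre at (433,111) with its hub at (572,279).

Estimates (mm):

| Point | Position or angle |
|---|---|
| Pin | (587, −61) |
| Clip pivot | (596, 78) |
| Clip arm | −171°, to turn to −94° (CCW) |
| Lens pivot | (586, −204) |
| Lens arm | 36°, to turn to about 90° (CCW) |

First move: close the jaws, align the tool with the world axes and fly to the +y side of the clip arm.

```bash
python3 -m pendant '1 0 0 0 0 0 8.3; 1 0 0 0 0 0 8.3; 1 2 -3.4 0 0 0 0; 1 2 -3.4 0 0 0 0; 1 2 -3.4 0 0 0 0' 20
python3 -m pendant '1 2 -3.4 0 0 0 0; 1 2 -3.4 0 0 0 0; 1 2 -3.4 0 0 0 0; 1 2 -3.4 0 0 0 0; 1 2 -3.4 0 0 0 0'
python3 -m pendant '1 2 -3.4 0 0 0 0; 1 2 -3.4 0 0 0 0; 1 2 -3.4 0 0 0 0; 1 2 -3.4 0 0 0 0; 1 2 -3.4 0 0 0 0'
```

```text
time: 0.6
tcp_pos: [210.4, -399.7, 260.3]
tcp_rot: [-3.141, 0.001, 0.0]
contact_force: [0.2, -0.4, 0.1]
opening: 50.4
grasp_force: 0.0
time: 1.1
tcp_pos: [310.4, -229.6, 260.6]
tcp_rot: [-3.141, 0.001, 0.0]
contact_force: [1.0, -0.6, -0.5]
opening: 10.1
grasp_force: 0.0
time: 1.6
tcp_pos: [410.4, -59.4, 260.7]
tcp_rot: [-3.142, -0.0, 0.0]
contact_force: [1.0, -0.4, -0.2]
opening: 0.4
grasp_force: 0.0
```

```bash
python3 -m pendant '1 2.2 -3.5 0 0 0 0; 1 2.2 -3.5 0 0 0 0; 1 2.2 -3.5 0 0 0 0; 1 2.2 -3.5 0 0 0 0; 1 2 -3.5 0 0 0 0'
python3 -m pendant '1 0 0 3.5 0 0 0; 1 0 0 3.5 0 0 0; 1 0 0 3.5 0 0 0; 1 0 0 3.5 0 0 0; 1 0 0 3 0 0 0'
python3 - <<'E'
from h import *
p,d,m=grab("wrist");cv2.imwrite("pics/w1.png",p[:,:,::-1]);np.savez("w1.npz",p=p,d=d,**m)
print(ray(m,[[280,210]]))
E
```

```text
time: 2.1
tcp_pos: [518.6, 115.6, 260.4]
tcp_rot: [3.142, 0.001, -0.001]
contact_force: [0.5, -0.5, -0.4]
opening: 0.3
grasp_force: 0.0
time: 2.6
tcp_pos: [517.3, 113.9, 88.8]
tcp_rot: [3.142, 0.0, -0.002]
contact_force: [0.4, 0.8, -0.7]
opening: 0.5
grasp_force: 0.0
(array([587.67225204, 113.8474875 , 213.00857419]), array([[-0.28543316,  0.01033129, -0.95849325]]))
```

View pics/w1.png

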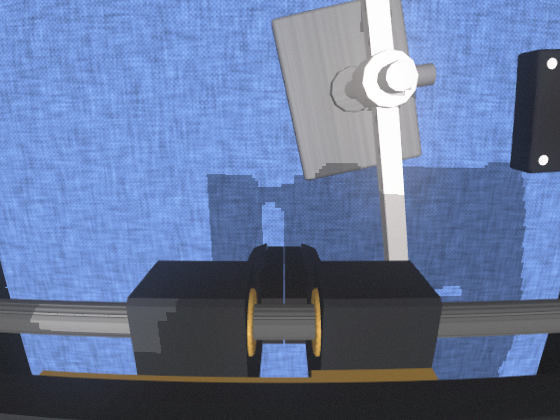

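The wrist view shows the clip hub at about (390,80), post top (399,76), and the arm running down to the right of the closed fingers. I compute the push arc from this.

```bash
python3 - <<'E'
from h import *
z=np.load("w1.npz");m={k:z[k] for k in("intrinsics","dist_coeffs","rvec","tvec")}
print("post",onz(m,[[400,75]],100).round(1),"hub",onz(m,[[388,79]],82).round(1),"arm",onz(m,[[378,20],[397,255]],82).round(1))
c=np.array([596.,78.])
prev=np.array([517.3,113.9])
for f in (-171,-160,-150,-140,-130,-120,-110,-103,-98,-94):
    a=np.radians(f);d=np.array([np.cos(a),np.sin(a)]);n=np.array([-d[1],d[0]])
    q=c+78*d-n*(4+9*abs(n[0])+17.5*abs(n[1]));print(f,q.round(1),"tx,ty cm",((q-prev)*[.1,-.1]).round(2));prev=q
E
```

```text
post [[598.3  77.2 100. ]] hub [[598.5  75.7  82. ]] arm [[618.5  80.5  82. ]
 [529.   66.5  82. ]]
-171 [515.4  88.2] tx,ty cm [-0.19  2.57]
-160 [514.7  73.4] tx,ty cm [-0.08  1.48]
-150 [516.6  59.5] tx,ty cm [0.2  1.39]
-140 [521.3  45.6] tx,ty cm [0.47 1.39]
-130 [528.9  32.5] tx,ty cm [0.76 1.31]
-120 [539.2  20.7] tx,ty cm [1.03 1.18]
-110 [552.  11.] tx,ty cm [1.28 0.97]
-103 [562.2   5.8] tx,ty cm [1.02 0.53]
-98 [569.9   2.9] tx,ty cm [0.78 0.29]
-94 [576.4   1.2] tx,ty cm [0.64 0.17]
```

```bash
python3 -m pendant '1 -0.1 0.9 0 0 0 0; 1 -0.1 0.9 0 0 0 0; 1 0 0.8 0 0 0 0; 1 0 0.7 0 0 0 0; 1 -0.1 0.8 0 0 0 0'
python3 -m pendant '1 0.1 0.7 0 0 0 0; 1 0.1 0.7 0 0 0 0; 1 0.2 0.7 0 0 0 0; 1 0.3 0.7 0 0 0 0; 1 0.4 0.7 0 0 0 0'
python3 -m pendant '1 0.4 0.6 0 0 0 0; 1 0.5 0.6 0 0 0 0; 1 0.5 0.6 0 0 0 0; 1 0.6 0.5 0 0 0 0; 1 0.7 0.5 0 0 0 0'
cat > st.py <<'E'
from h import *
# arm axes and pin from the top view
p,d,m=grab("top");cv2.imwrite("pics/last.png",p[:,:,::-1])
P=cloud(d,m);H=P[...,2]
def seg(lo,hi,zz,box):
    v,u=np.mgrid[0:420,0:560];a,b,c,e=box
    M=(u>=a)&(u<c)&(v>=b)&(v<e)&(H>lo)&(H<hi)
    return onz(m,np.c_[u[M],v[M]],zz)[:,:2]
def line(n,q):
    f=cv2.fitLine(q.astype(np.float32),cv2.DIST_HUBER,0,.01,.01).ravel();t=(q-f[2:])@f[:2]
    print(n,len(q),"dir",f[:2].round(3),"ends",(f[2:]+f[:2]*t.min()).round(1),(f[2:]+f[:2]*t.max()).round(1))
line("clip",seg(66,90,78,(240,180,330,270)))
line("lens",seg(135,160,150,(290,140,400,240)))
q=seg(30,46,40,(285,190,335,237));print("conn",len(q),q.mean(0).round(1) if len(q) else "")
s=arm.sense();print(s["time"],s["tcp_pos"].round(1),s["contact_force"].round(2))
E
python3 st.py
```

```text
time: 3.15
tcp_pos: [515.4, 72.2, 91.6]
tcp_rot: [-3.142, 0.0, -0.003]
contact_force: [0.2, 0.6, -0.0]
opening: 0.4
grasp_force: 0.5
time: 3.65
tcp_pos: [526.2, 37.4, 90.7]
tcp_rot: [-3.142, -0.0, 0.0]
contact_force: [-0.4, 1.3, 0.7]
opening: 0.3
grasp_force: 0.4
time: 4.15
tcp_pos: [553.7, 10.2, 90.7]
tcp_rot: [-3.14, -0.0, -0.001]
contact_force: [1.4, 6.6, -0.4]
opening: 0.3
grasp_force: 3.3
clip 36 dir [0.322 0.947] ends [558.7 -31.9] [611.  121.5]
lens 917 dir [0.811 0.586] ends [ 553.2 -226.7] [731.  -98.2]Traceback (most recent call last):
  File "st.py", line 14, in <module>
    q=seg(30,46,40,(285,190,335,237));print("conn",len(q),q.mean(0).round(1) if len(q) else "")
  File "st.py", line 8, in seg
    return onz(m,np.c_[u[M],v[M]],zz)[:,:2]
           ~~~^^^^^^^^^^^^^^^^^^^^^^^
  File "h.py", line 11, in onz
    c,d=ray(m,uv); return c+d*((z-c[2])/d[:,2])[:,None]
        ~~~^^^^^^
  File "h.py", line 8, in ray
    x=cv2.undistortPoints(np.array(uv,float).reshape(-1,1,2),K,D).reshape(-1,2)
      ~~~~~~~~~~~~~~~~~~~^^^^^^^^^^^^^^^^^^^^^^^^^^^^^^^^^^^^^^^^
cv2.error: OpenCV(4.12.0) /io/opencv/modules/calib3d/src/undistort.dispatch.cpp:347: error: (-215:Assertion failed) CV_IS_MAT(_src) && CV_IS_MAT(_dst) && (_src->rows == 1 || _src->cols == 1) && (_dst->rows == 1 || _dst->cols == 1) && _src->cols + _src->rows - 1 == _dst->rows + _dst->cols - 1 && (CV_MAT_TYPE(_src->type) == CV_32FC2 || CV_MAT_TYPE(_src->type) == CV_64FC2) && (CV_MAT_TYPE(_dst->type) == CV_32FC2 || CV_MAT_TYPE(_dst->type) == CV_64FC2) in function 'cvUndistortPointsInternal'
```

View pics/last.png

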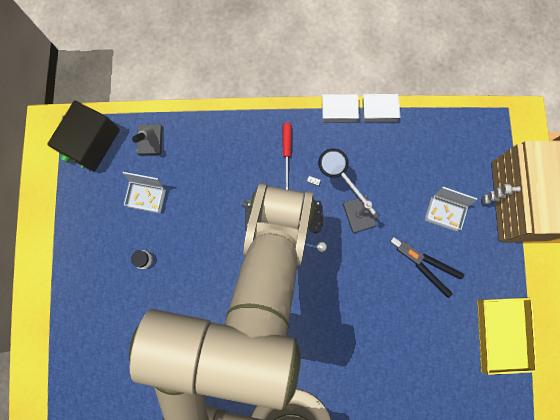

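The robot hides the clip in the top view. The 6.6 N of +y force suggests that the finger's corner catches the shoulder of the clip body at 87 mm. I back off, shift inward (towards the post), and check with the wrist camera.

```bash
python3 -m pendant '1 -0.6 -0.4 0 0 0 0; 1 -0.6 -0.6 0 0 0 0; 1 0 -0.8 0 0 0 0; 1 0 0 0 0 0 0; 1 0 0 0 0 0 0'
python3 - <<'E'
from h import *
p,d,m=grab("wrist");cv2.imwrite("pics/w2.png",p[:,:,::-1]);np.savez("w2.npz",p=p,d=d,**m)
E
```

```text
time: 4.7
tcp_pos: [541.0, 28.2, 90.8]
tcp_rot: [3.141, 0.001, 0.0]
contact_force: [-0.7, -0.3, 0.5]
opening: 0.3
grasp_force: 0.0
```

View pics/w2.png

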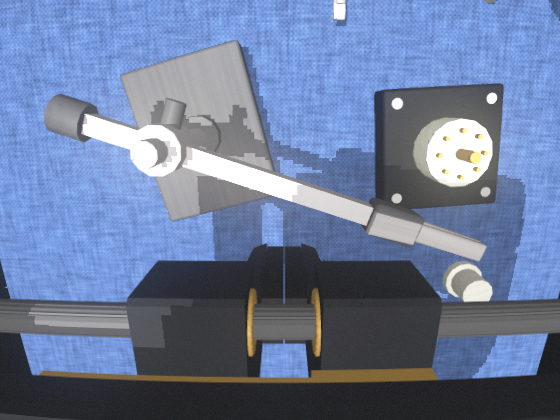

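The wrist view shows the post top ≈(145,152), clip tip ≈(484,250), pin top ≈(476,158), and block corners at (380,92), (502,85), (495,203), (378,208).

```bash
python3 - <<'E'
from h import *
z=np.load("w2.npz");m={k:z[k] for k in("intrinsics","dist_coeffs","rvec","tvec")}
o=lambda u,zz:onz(m,[u],zz)[0,:2]
c=o((145,152),100);pin=o((476,158),56);tip=o((484,251),80);hub=o((157,149),82)
print("post",c,"hub",hub,"pin",pin,"tip",tip,"L",np.linalg.norm(tip-hub),"conn",o((459,152),40))
ang=lambda v:np.degrees(np.arctan2(v[1],v[0]))
print("arm",ang(tip-hub),"target",ang(pin-hub),ang(pin-c),np.linalg.norm(pin-hub))
c=(hub+c)/2
prev=np.array([541.,28.2])
ft=ang(pin-c)
for f in (-108,-104,-100,-97,ft):
    a=np.radians(f);d=np.array([np.cos(a),np.sin(a)]);n=np.array([-d[1],d[0]])
    q=c+60*d-n*(4+9*abs(n[0])+17.5*abs(n[1]));print(f,q.round(1),"tx,ty cm",((q-prev)*[.1,-.1]).round(2));prev=q
E
```

```text
post [597.53039309  75.01831574] hub [596.52529694  77.43706936] pin [589.8324292  -63.42972975] tip [552.42864104 -59.65153569] L 144.00625227964454 conn [590.69833536 -62.94539803]
arm -107.83118476874515 target -92.72019323833267 -93.18247295223351 141.025705345763
-108 [561.4  24.7] tx,ty cm [2.04 0.35]
-104 [566.1  22.1] tx,ty cm [0.47 0.26]
-100 [570.9  19.9] tx,ty cm [0.49 0.22]
-97 [574.8  18.5] tx,ty cm [0.38 0.14]
-92.94937957736158 [580.1  17. ] tx,ty cm [0.53 0.15]
```

```bash
python3 -m pendant '1 0.8 0.1 0 0 0 0; 1 0.8 0.1 0 0 0 0; 1 0.4 0.1 0 0 0 0; 1 0.3 0.2 0 0 0 0; 1 0.3 0.2 0 0 0 0'
python3 -m pendant '1 0.3 0.1 0 0 0 0; 1 0.3 0.1 0 0 0 0; 1 0.2 0 0 0 0 0; 1 0.1 0 0 0 0 0; 1 0 0 0 0 0 0'
python3 - <<'E'
from h import *
p,d,m=grab("wrist");cv2.imwrite("pics/w3.png",p[:,:,::-1]);np.savez("w3.npz",p=p,d=d,**m)
E
```

```text
time: 5.25
tcp_pos: [567.1, 20.8, 90.5]
tcp_rot: [-3.141, -0.0, 0.001]
contact_force: [-0.6, 0.4, 0.6]
opening: 0.8
grasp_force: 0.4
time: 5.75
tcp_pos: [576.1, 18.9, 90.7]
tcp_rot: [3.141, 0.0, 0.0]
contact_force: [-0.0, -0.8, 0.3]
opening: 0.5
grasp_force: 0.0
```

View pics/w3.png

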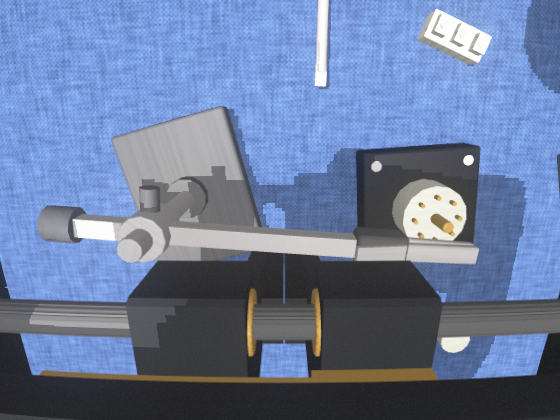

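The arm now has its tip at ≈(477,253) and the hub at (143,240), with the pin top at ≈(448,227).

```bash
python3 - <<'E'
from h import *
z=np.load("w3.npz");m={k:z[k] for k in("intrinsics","dist_coeffs","rvec","tvec")}
o=lambda u,zz:onz(m,[u],zz)[0,:2]
pin=o((448,228),56);tip=o((477,252),82);hub=o((147,240),82);post=o((130,247),100)
print("post",post,"hub",hub,"pin",pin,"conn",o((430,213),40),"tip",tip,"L",np.linalg.norm(tip-hub))
# bar/jaw centre lines on the top face
print("bar",o((170,236),82),o((355,243),82),"jaw",o((440,250),82))
E
```

```text
post [598.02256773  75.11862013] hub [593.71326293  76.15117673] pin [589.71407555 -63.36859977] conn [592.67583278 -60.39851081] tip [587.92097558 -64.46165224] L 140.73207972987882
bar [595.55285562  66.14034561] [592.47093814 -11.02342   ] jaw [589.04190799 -47.790535  ]
```

The clip tip is at about (588,−64) and the pin at (590,−63), so they are within a few mm. I retreat towards the robot and up, then check from the top and compute the lens arc.

```bash
python3 -m pendant '1 -0.5 0 0 0 0 0; 1 -1.5 0 0 0 0 0; 1 -2 0 0 0 0 0; 1 0 0 -3 0 0 0; 1 0 0 -4 0 0 0'
python3 -m pendant '1 0 0 -4 0 0 0; 1 0 0 -4 0 0 0; 1 0 0 -2.5 0 0 0; 1 -3 0 0 0 0 0; 1 -3.5 0 0 0 0 0'
python3 -m pendant '1 -4 0 0 0 0 0; 1 -4 0 0 0 0 0; 1 -4 0 0 0 0 0; 1 -4 0 0 0 0 0; 1 0 0 0 0 0 0'
sed -i 's/^q=seg(30.*$//' st.py; python3 st.py; python3 - <<'E'
import numpy as np
c=np.array([586.,-204.]);prev=np.array([668.,-205.])
for f in (36,42,48,54,60,66,72,78,82,86,89):
    a=np.radians(f);d=np.array([np.cos(a),np.sin(a)]);n=np.array([-d[1],d[0]])
    q=c+65*d-n*(4+9*abs(n[0])+17.5*abs(n[1]));print(f,q.round(1),"tx,ty cm",((q-prev)*[.1,-.1]).round(2));prev=q
E
```

```text
time: 6.3
tcp_pos: [534.4, 19.1, 160.3]
tcp_rot: [-3.141, 0.0, 0.006]
contact_force: [0.3, -0.1, 0.6]
opening: 0.3
grasp_force: 0.0
time: 6.8
tcp_pos: [470.2, 18.9, 266.0]
tcp_rot: [3.141, 0.0, 0.002]
contact_force: [-0.9, 0.9, 0.6]
opening: 0.8
grasp_force: 0.0
time: 7.3
tcp_pos: [307.7, 19.5, 265.7]
tcp_rot: [3.141, -0.0, 0.002]
contact_force: [-0.1, 0.1, 0.5]
opening: 0.6
grasp_force: 0.0
clip 264 dir [0.085 0.996] ends [583.4 -61.4] [599.  122.1]
lens 897 dir [0.809 0.588] ends [ 553.6 -227.1] [731.  -98.1]
7.35 [309.7  19.1 266. ] [ 0.34 -0.32  0.27]
36 [ 652.4 -184.8] tx,ty cm [-1.56 -2.02]
42 [ 649.7 -177.6] tx,ty cm [-0.27 -0.71]
48 [ 646.1 -170.7] tx,ty cm [-0.36 -0.69]
54 [ 641.7 -164.1] tx,ty cm [-0.45 -0.66]
60 [ 636.3 -158. ] tx,ty cm [-0.54 -0.61]
66 [ 630.1 -152.5] tx,ty cm [-0.62 -0.55]
72 [ 623.2 -147.7] tx,ty cm [-0.69 -0.48]
78 [ 615.6 -143.8] tx,ty cm [-0.76 -0.39]
82 [ 610.2 -141.8] tx,ty cm [-0.54 -0.21]
86 [ 604.7 -140.1] tx,ty cm [-0.55 -0.16]
89 [ 600.4 -139.2] tx,ty cm [-0.43 -0.09]
```

View pics/last.png

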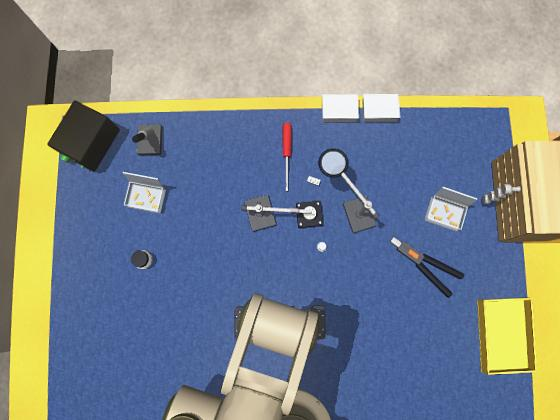

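The picture shows the clip arm lying across to the connector, with its tip at ≈(309,212), and the lens untouched at (333,162). I fly above the lens arm to its far right side and descend to lens height.

```bash
python3 -m pendant '1 3.6 2.2 0 0 0 0; 1 3.6 2.2 0 0 0 0; 1 3.6 2.2 0 0 0 0; 1 3.6 2.2 0 0 0 0; 1 3.6 2.3 0 0 0 0'
python3 -m pendant '1 3.6 2.3 0 0 0 0; 1 3.6 2.3 0 0 0 0; 1 3.6 2.3 0 0 0 0; 1 3.6 2.3 0 0 0 0; 1 3.4 2.3 0 0 0 0'
python3 -m pendant '1 0 0 0 0 0 0; 1 0 0 3 0 0 0; 1 0 0 3 0 0 0; 1 0 0 3 0 0 0; 1 0 0 1.4 0 0 0'
```

```text
time: 7.85
tcp_pos: [493.1, -93.1, 264.9]
tcp_rot: [-3.141, -0.0, 0.0]
contact_force: [-0.7, 1.0, 0.8]
opening: 0.7
grasp_force: 0.0
time: 8.35
tcp_pos: [670.9, -207.8, 264.4]
tcp_rot: [-3.141, -0.0, 0.0]
contact_force: [0.2, 1.0, 2.1]
opening: 0.7
grasp_force: 0.0
time: 8.85
tcp_pos: [668.2, -206.2, 158.3]
tcp_rot: [-3.139, -0.001, 0.006]
contact_force: [0.3, 0.1, -0.2]
opening: 0.5
grasp_force: 0.0
```

```bash
python3 -m pendant '1 -0.8 -1 0 0 0 0; 1 -0.8 -1 0 0 0 0; 1 -0.3 -0.7 0 0 0 0; 1 -0.4 -0.7 0 0 0 0; 1 -0.4 -0.7 0 0 0 0'
python3 -m pendant '1 -0.5 -0.6 0 0 0 0; 1 -0.6 -0.6 0 0 0 0; 1 -0.7 -0.5 0 0 0 0; 1 -0.8 -0.4 0 0 0 0; 1 -0.3 -0.1 0 0 0 0'
python3 - <<'E'
from h import *
p,d,m=grab("wrist");cv2.imwrite("pics/w4.png",p[:,:,::-1]);np.savez("w4.npz",p=p,d=d,**m)
E
python3 st.py
```

```text
time: 9.35
tcp_pos: [642.0, -165.8, 162.1]
tcp_rot: [3.141, 0.0, 0.001]
contact_force: [0.5, -1.4, -0.3]
opening: 0.1
grasp_force: 0.5
time: 9.85
tcp_pos: [612.4, -143.5, 161.8]
tcp_rot: [-3.141, -0.0, 0.0]
contact_force: [0.7, 0.5, 0.2]
opening: 0.5
grasp_force: 0.3
clip 236 dir [0.083 0.997] ends [584.2 -50.8] [598.6 122.1]
lens 255 dir [0.118 0.993] ends [ 579.4 -242. ] [604.9 -26.9]
9.95 [ 612.7 -143.8  161.9] [-0.46 -0.35 -0.06]
```

View pics/w4.png

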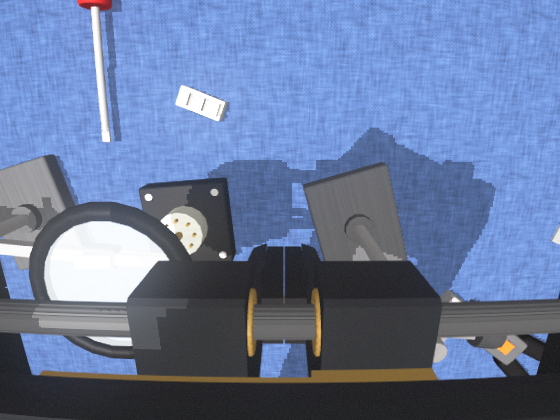

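The wrist view shows the lens rim spanning left x≈30, top y≈203, bottom y≈356, so its centre is ≈(108,280). The pin is at (180,236). The lens must still come about 20 mm towards the robot.

```bash
python3 - <<'E'
from h import *
z=np.load("w4.npz");m={k:z[k] for k in("intrinsics","dist_coeffs","rvec","tvec")}
e=onz(m,[[104,203],[30,268],[50,325],[104,356],[60,226]],153)[:,:2]
A=np.c_[2*e,np.ones(len(e))];s=np.linalg.lstsq(A,(e**2).sum(1),rcond=None)[0];print("lens",s[:2],np.sqrt(s[2]+s[:2]@s[:2]),e.round(1).tolist())
print("pin",onz(m,[[180,236]],56),"conn",onz(m,[[183,232]],40))
E
```

```text
lens [605.97562676 -67.96148156] 38.4121147111519 [[646.0, -69.8], [616.0, -30.3], [586.5, -33.5], [569.9, -57.4], [635.9, -48.7]]
pin [[594.79005237 -68.96214504  56.        ]] conn [[591.97433258 -66.39024837  40.        ]]
```

```bash
python3 -m pendant '1 -0.3 -0.1 0 0 0 0; 1 -0.2 -0.1 0 0 0 0; 1 -0.2 -0.1 0 0 0 0; 1 0 0 0 0 0 0; 1 0 0 0 0 0 0'; python3 st.py
```

```text
time: 10.45
tcp_pos: [605.9, -141.0, 161.7]
tcp_rot: [-3.141, -0.0, 0.0]
contact_force: [-0.6, -0.3, -0.7]
opening: 0.6
grasp_force: 0.0
clip 217 dir [0.085 0.996] ends [585.5 -31.9] [598.6 122.1]
lens 229 dir [0.055 0.998] ends [ 580.7 -241.8] [592.7 -25. ]
10.5 [ 606.  -141.1  161.7] [0.   0.56 1.26]
```

```bash
python3 -m pendant '1 -0.1 0 0 0 0 0; 1 0 0 0 0 0 0; 1 0 0 0 0 0 0; 1 0 0 0 0 0 0; 1 0 0 0 0 0 0'
python3 -m pendant '1 0.5 0 0 0 0 0; 1 1.5 0 0 0 0 0; 1 2 0 0 0 0 0; 1 0 0 -3 0 0 0; 1 0 0 -4 0 0 0'
python3 -m pendant '1 0 0 -4 0 0 0; 1 0 3 0 0 0 0; 1 -2 4 0 0 0 0; 1 -3 4 0 0 0 0; 1 -3 4 0 0 0 0'
python3 -m pendant '1 -4 3 0 0 0 0; 1 -4 3 0 0 0 0; 1 -4 3 0 0 0 0; 1 -4 3 0 0 0 0; 1 0 0 0 0 0 0'
python3 st.py; python3 - <<'E'
import cv2
p=cv2.imread("pics/last.png");cv2.imwrite("pics/c9.png",cv2.resize(p[135:275,225:400],None,fx=4,fy=4,interpolation=cv2.INTER_CUBIC))
E
```

```text
time: 11.0
tcp_pos: [605.0, -141.1, 161.7]
tcp_rot: [-3.142, -0.0, 0.0]
contact_force: [0.4, -0.9, 0.9]
opening: 0.2
grasp_force: 0.0
time: 11.5
tcp_pos: [644.9, -140.8, 230.3]
tcp_rot: [-3.14, -0.001, 0.007]
contact_force: [-0.1, 0.4, -0.5]
opening: 0.5
grasp_force: 0.0
time: 12.0
tcp_pos: [564.2, -292.3, 271.5]
tcp_rot: [-3.142, -0.001, 0.0]
contact_force: [0.3, -0.3, 0.4]
opening: 0.5
grasp_force: 0.0
time: 12.5
tcp_pos: [401.2, -414.5, 271.9]
tcp_rot: [3.141, -0.009, -0.001]
contact_force: [0.5, 0.7, 1.2]
opening: 0.6
grasp_force: 0.0
clip 212 dir [0.085 0.996] ends [585.7 -31.9] [598.8 122.1]
lens 916 dir [0.039 0.999] ends [ 584.3 -242. ] [592.7 -25.1]
12.55 [ 403.3 -412.8  271.9] [-0.01  0.91  1.17]
```

View pics/c9.png

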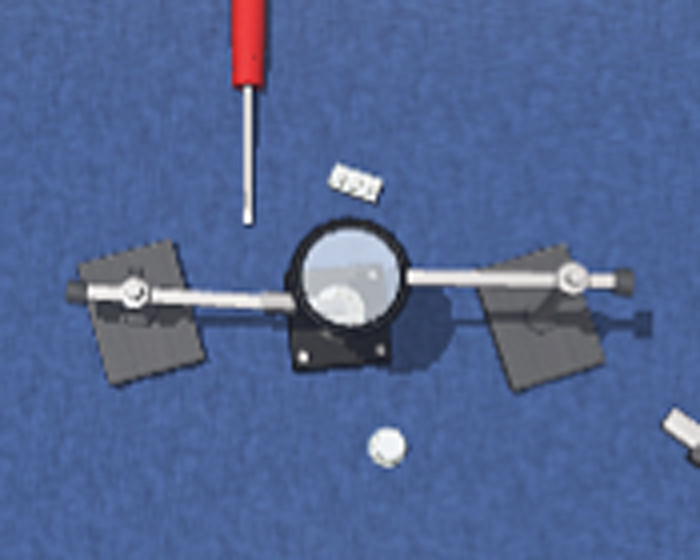

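The crop shows the lens at (350,276) and the clip running under it to the connector. The lens centre is at ≈(591,−64) and the pin at ≈(588,−62). The stands, block, shell and strip are in place to within a few mm.

```bash
python3 -c "
from rig import arm
print(arm.hand_in())"
```

```text
the job is handed in; nothing more can be done
None
```

I handed the job in at about 12.6 s: the clip tip and then the lens were pushed over the pin, each within about 5 mm by camera, the stands and block moved no more than a few mm, and the hand ended clear (no verdict came back).

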